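# Roll the label strip home on a shelf beam

### The job

Take the hand roller out of its blue holster and roll it along the label strip on the clamped shelf beam, pressing firmly but not so hard that anything is dented (some 15 to 20 N, never more than 35), until every section of the strip is fully home in the beam; press it with the roller's wheel only, not with the gripper. Then put the roller back upright in its holster and let go, leaving the other things on the bench where they are.

Things in the scene. Friction and masses are not known exactly. Their poses are not given: they have to be found in the camera images.
- roller: Hand pressure roller standing in the holster: red grip on a steel plate, below it a fork with one free black rubber wheel. Origin: lowest point of the wheel; z up, y the rolling direction (either way), x the axle. Wheel diameter 40, width 26 mm. Fork 36 mm (x) by 30 mm (y), down to z = 11 mm. Plate 40 (x) x 88 (y) x 4 mm, underside at z = 46 mm. Mass 0.3 to 0.5 kg, centre near z = 50 mm.
- roller_grip (a point): Centre of the roller's red grip, 72 mm above the wheel's lowest point; axes as the roller's. The grip is 28 mm wide along x (grasp it across this), 76 mm long along y, and runs from 22 mm below this point to 29 mm above it, with flat flanks up to 15 mm above.
- roller_wheel (a joint): Turning angle of the roller's wheel in its fork, rad, 0 at the start; it changes by 1 rad for every 20 mm rolled.
- holster: Blue holster fixed to the bench, base 80 (x) x 112 (y) x 5 mm, open pocket 46 (x) x 64 mm (y). Origin: centre of its underside; z up. End walls at +-y: 12 mm thick, 58 mm wide, tops at z = 54 mm. Side walls: tops at z = 39 mm, outer faces at x = +-29 mm.
- holster_seat (a point): On the holster's axis, 8 mm above the bench: where the roller's origin (lowest point of the wheel) is when stowed, its plate lying on the two end walls, its wheel hanging in the pocket, its y along the holster's y, either way round.
- cradle: Two wooden padded saddles fixed to the bench, screwed up on a dark steel shelf beam that lies along the cradle's y, label face up. Origin: on the bench under the beam's middle; z up. Beam 50 mm wide, 408 mm long; its end plates stand 12 mm above the face. Two black screw knobs point to -x at y = +-165 mm, to 70 mm out, below z = 36 mm. Beam and saddles do not give under load.
- strip_mid (a point): Nominal middle of the label strip, on top, when home: 48 mm above the bench; axes as the cradle's. The strip is white, yellow-lined, 34 mm wide (x), 270 mm long (y), 6 mm thick: nine clip sections. The beam was set by hand: its middle may really be up to 6 mm higher or lower than this point tells, and it may slope along y by up to 0.03 rad (4 mm at the strip's ends); feel for it.
- clip1 (a joint): How far strip section 1 (centre at cradle y = -120 mm) still stands proud of its seat, m: 0 fully home, 0.0035 to 0.0055 at the start. Every section has a barbed spine that needs about 8 N of downward push to go in and stays where it is left; two proud sections under the wheel need twice that.
- clip2 (a joint): How far strip section 2 (centre at cradle y = -90 mm) still stands proud of its seat, m: 0 fully home, 0.0035 to 0.0055 at the start.
- clip3 (a joint): How far strip section 3 (centre at cradle y = -60 mm) still stands proud of its seat, m: 0 fully home, 0.0035 to 0.0055 at the start.
- clip4 (a joint): How far strip section 4 (centre at cradle y = -30 mm) still stands proud of its seat, m: 0 fully home, 0.0035 to 0.0055 at the start.
- clip5 (a joint): How far strip section 5 (centre at cradle y = 0 mm) still stands proud of its seat, m: 0 fully home, 0.0035 to 0.0055 at the start.
- clip6 (a joint): How far strip section 6 (centre at cradle y = 30 mm) still stands proud of its seat, m: 0 fully home, 0.0035 to 0.0055 at the start.
- clip7 (a joint): How far strip section 7 (centre at cradle y = 60 mm) still stands proud of its seat, m: 0 fully home, 0.0035 to 0.0055 at the start.
- clip8 (a joint): How far strip section 8 (centre at cradle y = 90 mm) still stands proud of its seat, m: 0 fully home, 0.0035 to 0.0055 at the start.
- clip9 (a joint): How far strip section 9 (centre at cradle y = 120 mm) still stands proud of its seat, m: 0 fully home, 0.0035 to 0.0055 at the start.
- parts_bin: white open pick bin of brass parts, 110 x 90 x 75 mm; bystander. Origin: centre of its underside.
- spare_strip: spare white strip, 34 x 146 x 6 mm, lying flat; bystander. Origin: centre of its underside.
- mallet: rubber mallet lying down, 270 mm long, 44 mm tall; bystander. Origin: centre of its underside, below the handle's middle.
- rivet_jar: jar with a blue cap, diameter 64, height 75 mm; bystander. Origin: centre of its underside.
- tape_roll: clear tape roll lying flat, diameter 90, height 24 mm; bystander. Origin: centre of its underside.
- carton: cardboard carton, 120 x 160 x 90 mm; bystander. Origin: centre of its underside.
Not all that is in view belongs to the job. Several things have the shape of the holster; the one meant has the colours described above.

How it is judged:
On the way, in this order (a step that is already met when the one before it is completed fails the run):
1. the roller is lifted out of the holster (z of roller in the frame of holster above 0.055 m), for 0.1 s.
2. the wheel has rolled at least 100 mm along the strip and is pressed on it (contact force between roller and cradle above 3 N and (value of joint roller_wheel above 5 rad or value of joint roller_wheel below -5 rad)).
3. every section of the strip is home, within 1.5 mm (value of joint each of clip1, clip2, clip3, clip4, clip5, clip6, clip7, clip8, clip9 below 0.0015 m), for 0.2 s.
At the end, for the whole second after the job is handed in: All nine strip sections stand less than 1.5 mm proud of their seats; the roller stands upright (within 0.1 rad) and still in its holster, its origin within 12 mm of the holster's middle and less than 12 mm above its underside (all of step 3 and horizontal distance between roller and holster below 0.012 m and z of roller in the frame of holster below 0.012 m and angle between roller's own z axis and vertical below 0.1 rad and linear speed of roller below 0.02 m/s); the robot touches nothing.
It fails at once if the roller presses on the beam or strip with more than 35 N (contact force between roller and cradle above 35 N).
It fails at once if the gripper itself presses on the strip, beam or saddles (more than 3 N) (contact force between the arm and cradle above 3 N).
It fails at once if the gripper's fingers press on the strip, beam or saddles (more than 3 N) (contact force between the fingers and cradle above 3 N).
It fails at once if another thing on the bench is moved by more than 30 mm (distance of any of parts_bin, spare_strip, mallet, rivet_jar, tape_roll, carton from where it was at the start of the episode above 0.03 m).
It also fails if it takes over 72 s, if anything falls off the work surface, if the arm or the gripper's body presses on something with over 40 N, if the wrist force passes 120 N, or if a joint passes its speed limit or range.

### The arm

A 6-joint arm with a two-finger parallel gripper is mounted at the origin on the work surface. World frame = base frame: x ahead of the robot, y to its left, z up, the work surface at z = 0. Lengths are in m, angles in rad, forces in N, time in s.
With the tool pointing down it reaches from about 0.3 to 0.775 m from the base axis. Payload 14.6 kg.
Tool frame: the origin (TCP) lies on the centre line of the jaws, within the pads' length; the fingertips stand ctrl.tcp_to_tips ahead of it and the grasp point (between the pads) lies 2 mm behind it (ctrl.tcp_to_tips is the distance from the TCP to the fingertips, in m); z points along the fingers, y is the line along which they close (so a half turn about z gives the same grasp; the last joint's range is limited). The gripper opens to 94 mm and grips with 3 to 60 N. Pads are 16 mm wide; open, the fingers measure 119 mm over their backs; the gripper's body (75 mm by 177 mm) begins 78 mm behind the grasp point.
Start: joints at [1.04, 0.3, 1.521, -0, 1.321, -0.067], TCP at [0.246, 0.492, 0.222] pointing down, gripper open.
Joint ranges: [-3.03, 3.03], [-0.79, 2.21], [0.23, 2.52], [-1.04, 4.18], [0, 3.07], [-2.55, 2.55]. Speed limits (rad/s): [2.22, 2.22, 2.57, 3.14, 3.14, 3.14].

### API

Orientations are given as [roll, pitch, yaw] about the fixed x, y, z axes, in that order (R = Rz(yaw) Ry(pitch) Rx(roll)).
In Python, from station import telemetry, viewer, hand_in, ctrl gives the robot as it stands.
- The arm moves only by the tool step_arm, never from a script. Its argument "plan" is a list of rows, each an object of numbers: "dx", "dy", "dz": the shift along the tool's x, y, z scaled (see below); "rx", "ry", "rz": the turn, a rotation vector about the tool's x, y, z scaled (see below); "claw": the closure, from 0 (fully open) to 1 (shut). In form: [{"dx": .., "dy": .., "dz": .., "rx": .., "ry": .., "rz": .., "claw": ..}, ...]. A call has 1 to 10 rows; each row shifts and turns the commanded pose from where the row before left it, along the tool's axes as they then stand; what a row does not reach is not made up. The controller multiplies each number of a shift by 0.1 m and each number of a turn by 90 degrees. A row lasts 1/10 s, in which the tool goes at most 50 mm and 8.59 degrees, less where a joint would pass 70% of its speed; a pose out of reach is approached as far as the arm can. A call with a number of a shift or a turn outside -1 to 1 is refused whole. A call with a gripper value outside its range is refused whole. The fingers move at their own pace and stop on an object; "grip_force" is the grip in N (left out, the last holds). Time passes only in rows, so rows that do not move let the fingers close. It gives the time, the measured TCP pose, the force, the opening and the grip force at its end, in the units of the state.
- telemetry.get_obs(): the state, without advancing time (a new reading comes with each control period).
- viewer.camera(name): name is "side" or "top" or "wrist"; returns a dict with "img" (480x640x3 uint8, red, green, blue), "z_map" (480x640 float32, m along the optical axis (not along the pixel's ray), 0 where there is no reading), "fx", "fy", "cx", "cy" (pixels), "R" (3x3) and "t" (3): a world point X has camera coordinates R X + t; the wrist camera has in their place "tool_from_camera" (4x4, takes a point from camera to tool coordinates, whose origin is the TCP and whose axes are the flange's). Camera axes: x right, y down, z forward; pixel columns grow to the right and rows downward; lengths in m; the calibration is good to about 2 mm. A picture is of the moment at which its call begins: read the wrist's pose just before it.
- hand_in(): hands the job in; it is judged then, once.
Trained networks look in a picture, given as the dict that the camera call returned (one of the last four; its "shot" number tells which), for a name from the list of things; names that differ only in an ending like _2 or _b are one class to them, and where a whole thing is asked for, a point or a joint stands for the part that bears it (a point fixed in the world has none). Each returns a list of dicts, best first, with "score" (0 to 1); they miss things now and then, are a little off and sometimes report something else, mostly with a low value. They report only what shows in the picture. A call takes as long as a camera call. They do not tell look-alikes from the thing itself.
- viewer.recognise(target, picture): "rect" ([left, top, right, bottom] in pixels, round what is visible of it).
The state is a dict: "time_s": time; "qpos": joint angles; "joint_vel": joint speeds; "tau": joint torques, N m; "ee_pos": TCP position; "eef_rot": TCP orientation; "force": force on the tool from outside, world axes, zero at the start; "moment": the same for the moment, N m; "grip_width": finger opening in m; "grip_force": force on a finger pad.
Only numpy, scipy, OpenCV 4.12 (cv2) and the standard library are available. Lean on these libraries where they do the work, as an engineer would, in place of code of your own. Each camera call takes 0.05 s, during which the arm holds its last target. There are 200 camera calls.

## Working session

There is one attempt and no reset: what is moved stays moved. The work goes in short steps, Python scripts to look and compute and a tool call to move; the robot and the scene stay as the last step left them, time stands still between calls to the robot, and variables do not carry over. Pictures are saved under pics/ and viewed, at most 10 in all, crops included, and the job is handed in when it is done.

Besides the shell and the picture viewer there is one more tool, called after "Request:" in YAML: its name, and indented under it one key for each argument. step_arm: Moves the arm, as the interface text tells. Shifts and turns lie within -1 to 1; 1 stands for 0.1 m of shift or 90 degrees of turn. Its arguments: {"type":"object","properties":{"plan":{"type":"array"},"grip_force":{"type":"number"}},"required":["plan"]}

```bash
mkdir -p pics; ls; cat > h.py <<'E'
import numpy as np, cv2
from station import telemetry, viewer, hand_in, ctrl
def shot(n): return viewer.camera(n)
def save(p,name): cv2.imwrite('pics/'+name,cv2.cvtColor(p['img'],cv2.COLOR_RGB2BGR))
def cloud(p):
    z=p['z_map']; v,u=np.mgrid[:480,:640]
    c=np.stack([(u-p['cx'])/p['fx']*z,(v-p['cy'])/p['fy']*z,z],-1)
    w=(c-np.asarray(p['t']))@np.asarray(p['R'])
    w[z==0]=np.nan
    return w
E
python3 - <<'E'
from h import *
print(ctrl.tcp_to_tips, telemetry.get_obs())
for n in('top','side'):
    p=shot(n); save(p,n+'.png'); w=cloud(p); np.save(n+'.npy',w)
    for t in ['roller','holster','cradle','parts_bin','spare_strip','mallet','rivet_jar','tape_roll','carton']:
        for r in viewer.recognise(t,p)[:4]:
            a=np.array(r['rect']).astype(int); cu,cv=(a[0]+a[2])//2,(a[1]+a[3])//2
            print(n,t,round(r['score'],2),a,w[min(cv,479),min(cu,639)].round(3))
E
```

```text
pics
0.017 {'time_s': 0.0, 'qpos': array([ 1.04044128e+00,  3.00452247e-01,  1.52157840e+00,  8.25110404e-06,
        1.32068339e+00, -6.66148977e-02]), 'joint_vel': array([-1.99027217e-04, -2.01378086e-03,  4.34259003e-04, -1.95441389e-05,
        1.63094520e-03,  2.49558253e-03]), 'tau': array([-2.29841258e-03, -5.31817245e+01, -3.52729583e+01,  7.07413908e-02,
        2.44004151e-02, -5.02975786e-05]), 'ee_pos': array([0.24590043, 0.49170228, 0.22189779]), 'eef_rot': array([-3.14047429e+00, -8.26199498e-05,  2.67785041e+00]), 'force': array([-0.17561469,  0.60326278,  0.4731384 ]), 'moment': array([-0.01987437, -0.02478319, -0.06239189]), 'grip_force': 0.0, 'grip_width': 0.09361079165152705}
top roller 0.85 [240 182 274 201] [0.62  0.157 0.102]
top holster 0.75 [206 312 252 348] [0.279 0.244 0.007]
top holster 0.73 [300 195 346 225] [ 0.583 -0.003  0.003]
top holster 0.58 [129 328 173 360] [0.248 0.444 0.006]
top holster 0.55 [234 175 278 213] [0.617 0.163 0.074]
top cradle 0.77 [259 236 426 297] [ 0.435 -0.047  0.056]
top cradle 0.43 [370 255 382 264] [ 0.451 -0.132  0.055]
top p
[... 623 characters left out ...]
1 0.065]
side holster 0.64 [330 247 347 255] [0.442 0.01  0.056]
side holster 0.63 [267 231 299 279] [ 0.584 -0.026  0.005]
side holster 0.6 [409 385 455 446] [0.248 0.431 0.005]
side cradle 0.83 [319 188 373 303] [ 0.423 -0.011  0.059]
side cradle 0.54 [334 238 347 245] [ 0.438 -0.028  0.057]
side cradle 0.22 [344 361 368 423] [0.396 0.385 0.006]
side parts_bin 0.75 [243 192 294 242] [ 0.629 -0.106  0.065]
side spare_strip 0.7 [344 357 368 421] [0.396 0.381 0.01 ]
side mallet 0.6 [270 150 336 189] [ 0.558 -0.408  0.02 ]
side rivet_jar 0.75 [217 224 236 262] [ 0.723 -0.004  0.058]
side tape_roll 0.91 [267 367 312 409] [0.533 0.382 0.006]
side carton 0.98 [182 360 258 462] [0.645 0.496 0.088]
```

View pics/top.png

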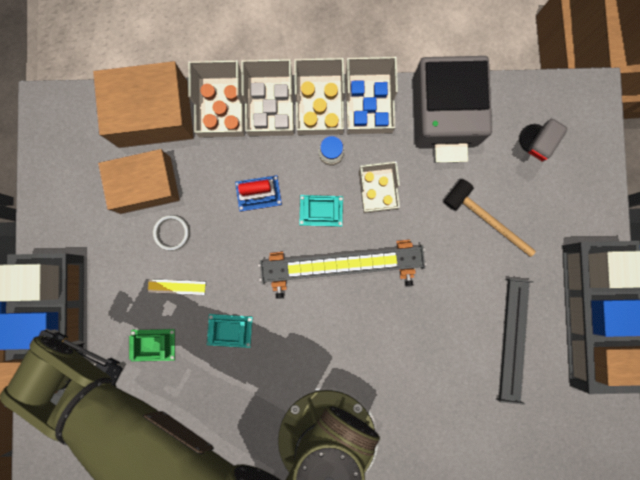

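```bash
python3 - <<'E'
import cv2
i=cv2.imread('pics/top.png')[150:310,220:440]; cv2.imwrite('pics/crop.png',cv2.resize(i,None,fx=3.6,fy=3.6,interpolation=cv2.INTER_CUBIC))
E
```

```text
(no output)
```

View pics/crop.png

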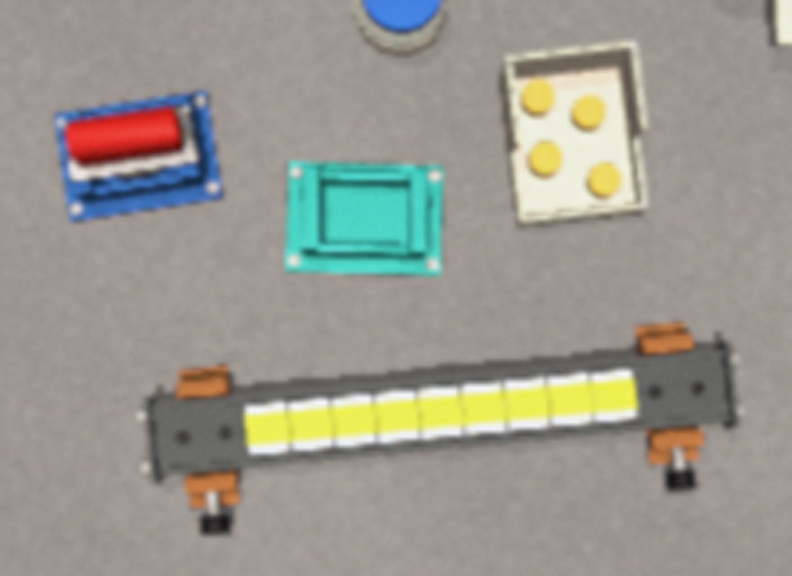

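The blue holster holding the roller is at top-view pixel (257,192). The look-alikes are turquoise (321,210), teal (229,331) and green (152,345). The first is the only blue one and it holds the roller, as the crop confirms. The strip runs between pixels (288,269) and (397,261), with the knobs pointing to world -x.

```bash
python3 - <<'E'
from h import *
def fit(P,n):
    c,s,a=cv2.minAreaRect((P[:,:2]*1000).astype(np.float32)); b=cv2.boxPoints((c,s,a))
    m=np.median(P,0); u,_,vt=np.linalg.svd((P-P.mean(0))[:,:2],full_matrices=False)
    d=vt[0]*np.sign(vt[0,1]); print(n,len(P),'rect c',np.round(c,1),'size',np.round(s,1),'mean',P.mean(0).round(4),'z',np.percentile(P[:,2],[2,50,98]).round(4),'axis yaw(from +y)',round(float(np.arctan2(-d[0],d[1])),4))
for n in('top','side'):
    w=np.load(n+'.npy'); im=cv2.imread('pics/%s.png'%n); hsv=cv2.cvtColor(im,cv2.COLOR_BGR2HSV).astype(int); H,S,V=hsv[...,0],hsv[...,1],hsv[...,2]
    x,y,z=np.moveaxis(w,-1,0)
    near=(abs(x-.62)<.09)&(abs(y-.17)<.09)
    red=near&((H<8)|(H>172))&(S>150)&(z>.06); fit(w[red],n+' grip')
    blue=near&(H>100)&(H<125)&(S>120)&(z<.07); fit(w[blue],n+' holster')
    ye=(abs(x-.44)<.08)&(abs(y+.05)<.2)&(H>22)&(H<35)&(S>120)&(z>.03); fit(w[ye],n+' yellow')
    P=w[ye]; A=np.c_[P[:,:2]-P[:,:2].mean(0),np.ones(len(P))]; print(np.linalg.lstsq(A,P[:,2],rcond=None)[0])
    be=(x>.35)&(x<.52)&(abs(y+.05)<.26)&(z>.035)&(V<110)&(S<70); fit(w[be],n+' beam')
E
```

```text
top grip 351 rect c [630.6 164.8] size [26.1 73.5] mean [0.6288 0.1635 0.1036] z [0.0834 0.1051 0.1119] axis yaw(from +y) 0.1312
top holster 496 rect c [631.7 165.5] size [ 78.5 109.2] mean [0.6165 0.1568 0.0171] z [-0.0007  0.0072  0.0549] axis yaw(from +y) 0.3603
top yellow 793 rect c [440.2 -47.6] size [ 18.6 271.9] mean [ 0.44   -0.0475  0.056 ] z [0.0486 0.0561 0.0623] axis yaw(from +y) 0.0728
[0.0153782  0.00073864 0.05596127]
top beam 1455 rect c [419.7 -48.4] size [ 99.5 404.2] mean [ 0.4406 -0.05    0.0472] z [0.0398 0.0471 0.0567] axis yaw(from +y) 0.0734
side grip 453 rect c [631.5 166.2] size [27.1 82.6] mean [0.6292 0.1795 0.0982] z [0.0664 0.1033 0.111 ] axis yaw(from +y) 0.1278
side holster 951 rect c [631.5 166.2] size [ 79.  114.8] mean [0.6268 0.187  0.0228] z [0.0018 0.0177 0.055 ] axis yaw(from +y) 0.0004
side yellow 575 rect c [439.9 -56.9] size [ 22.4 288.9] mean [ 0.4391 -0.0403  0.0576] z [0.0531 0.0577 0.0619] axis yaw(from +y) 0.0739
[0.00646407 0.00117837 0.05758673]
side beam 1395 rect c [419.6 -48.1] size [ 98.5 424.1] mean [ 0.4374 -0.0097  0.0487] z [0.0371 0.0487 0.0597] axis yaw(from +y) 0.0752
```

Request:
step_arm:
  plan:
    - {"dx": -0.44,"dy": -0.107}
    - {"dx": -0.44,"dy": -0.107}
    - {"dx": -0.44,"dy": -0.107}
    - {"dx": -0.44,"dy": -0.107}
    - {"dx": -0.44,"dy": -0.107}
    - {"dx": -0.44,"dy": -0.107}
    - {"dx": -0.44,"dy": -0.107}
    - {"dx": -0.44,"dy": -0.107}
    - {"dx": -0.44,"dy": -0.107}
    - {"dx": -0.44,"dy": -0.107}

```text
$.plan[0]: bad value
```

Request:
step_arm:
  plan:
    - {"rz": 0.0889}
    - {"rz": 0.0889}
    - {"rz": 0.0889}
    - {"rz": 0.0889}
    - {"rz": 0.0889}
    - {"rz": 0.0889}
    - {"rz": 0.0889}
    - {}
    - {}

```text
$.plan[0]: bad value
```

Request:
step_arm:
  plan:
    - {"dx": -0.44,"dy": -0.107,"dz": 0,"rx": 0,"ry": 0,"rz": 0,"claw": 0}
    - {"dx": -0.44,"dy": -0.107,"dz": 0,"rx": 0,"ry": 0,"rz": 0,"claw": 0}
    - {"dx": -0.44,"dy": -0.107,"dz": 0,"rx": 0,"ry": 0,"rz": 0,"claw": 0}
    - {"dx": -0.44,"dy": -0.107,"dz": 0,"rx": 0,"ry": 0,"rz": 0,"claw": 0}
    - {"dx": -0.44,"dy": -0.107,"dz": 0,"rx": 0,"ry": 0,"rz": 0,"claw": 0}
    - {"dx": -0.44,"dy": -0.107,"dz": 0,"rx": 0,"ry": 0,"rz": 0,"claw": 0}
    - {"dx": -0.44,"dy": -0.107,"dz": 0,"rx": 0,"ry": 0,"rz": 0,"claw": 0}
    - {"dx": -0.44,"dy": -0.107,"dz": 0,"rx": 0,"ry": 0,"rz": 0,"claw": 0}
    - {"dx": -0.44,"dy": -0.107,"dz": 0,"rx": 0,"ry": 0,"rz": 0,"claw": 0}
    - {"dx": -0.44,"dy": -0.107,"dz": 0,"rx": 0,"ry": 0,"rz": 0,"claw": 0}

```text
time_s: 2.0
ee_pos: [0.5929, 0.1979, 0.2225]
eef_rot: [3.141, 0.0, 2.678]
force: [0.2, 0.0, -0.1]
grip_width: 0.0939
grip_force: 0.0
```

Request:
step_arm:
  plan:
    - {"dx": 0,"dy": 0,"dz": 0,"rx": 0,"ry": 0,"rz": 0.0889,"claw": 0}
    - {"dx": 0,"dy": 0,"dz": 0,"rx": 0,"ry": 0,"rz": 0.0889,"claw": 0}
    - {"dx": 0,"dy": 0,"dz": 0,"rx": 0,"ry": 0,"rz": 0.0889,"claw": 0}
    - {"dx": 0,"dy": 0,"dz": 0,"rx": 0,"ry": 0,"rz": 0.0889,"claw": 0}
    - {"dx": 0,"dy": 0,"dz": 0,"rx": 0,"ry": 0,"rz": 0.0889,"claw": 0}
    - {"dx": 0,"dy": 0,"dz": 0,"rx": 0,"ry": 0,"rz": 0.0889,"claw": 0}
    - {"dx": 0,"dy": 0,"dz": 0,"rx": 0,"ry": 0,"rz": 0.0889,"claw": 0}
    - {"dx": 0,"dy": 0,"dz": 0,"rx": 0,"ry": 0,"rz": 0,"claw": 0}

```text
time_s: 2.8
ee_pos: [0.5917, 0.1994, 0.2224]
eef_rot: [-3.141, -0.0, 1.698]
force: [0.0, -0.1, -0.9]
grip_width: 0.0938
grip_force: 0.0
```

Request:
step_arm:
  plan:
    - {"dx": -0.193,"dy": 0.176,"dz": 0,"rx": 0,"ry": 0,"rz": 0,"claw": 0}
    - {"dx": -0.193,"dy": 0.176,"dz": 0,"rx": 0,"ry": 0,"rz": 0,"claw": 0}
    - {"dx": 0,"dy": 0,"dz": 0,"rx": 0,"ry": 0,"rz": 0,"claw": 0}
    - {"dx": 0,"dy": 0,"dz": 0,"rx": 0,"ry": 0,"rz": 0,"claw": 0}

```text
time_s: 3.2
ee_pos: [0.6315, 0.1655, 0.222]
eef_rot: [-3.141, -0.0, 1.703]
force: [-0.6, 0.5, 0.9]
grip_width: 0.0944
grip_force: 0.0
```

```bash
cat >> h.py <<'E'
from scipy.spatial.transform import Rotation as Rn
def wcloud():
    o=telemetry.get_obs(); p=shot('wrist'); z=p['z_map']; v,u=np.mgrid[:480,:640]
    c=np.stack([(u-p['cx'])/p['fx']*z,(v-p['cy'])/p['fy']*z,z],-1)
    T=np.asarray(p['tool_from_camera']); t=c@T[:3,:3].T+T[:3,3]
    w=t@Rn.from_euler('xyz',o['eef_rot']).as_matrix().T+o['ee_pos']; w[z==0]=np.nan
    return o,p,w
def fit(P,n):
    c,s,a=cv2.minAreaRect((P[:,:2]*1000).astype(np.float32))
    d=np.linalg.svd((P-P.mean(0))[:,:2],full_matrices=False)[2][0]; d*=np.sign(d[1])
    print(n,len(P),'rect',np.round(c,1),np.round(s,1),round(a,1),'z',np.percentile(P[:,2],[2,50,98]).round(4),'yaw',round(float(np.arctan2(-d[0],d[1])),4))
E
python3 - <<'E'
from h import *
o,p,w=wcloud(); save(p,'w1.png'); print(o['ee_pos'],o['eef_rot'],o['force'])
hsv=cv2.cvtColor(p['img'],cv2.COLOR_RGB2HSV).astype(int); H,S,V=np.moveaxis(hsv,-1,0); z=w[...,2]
near=np.hypot(w[...,0]-.63,w[...,1]-.166)<.09
fit(w[near&((H<8)|(H>172))&(S>150)&(z>.06)],'grip')
fit(w[near&(H>100)&(H<125)&(S>120)&(z<.07)],'holster')
E
```

```text
[0.63149106 0.16549445 0.22204313] [-3.14091823e+00 -1.05117827e-04  1.70262436e+00] [-0.56086988  0.51727004  0.92221677]
grip 2923 rect [631.7 164.4] [26.8 75.5] 8.3 z [0.0885 0.107  0.1097] yaw 0.1333
holster 3382 rect [632.4 163.9] [ 79.2 110.5] 7.7 z [0.0037 0.0062 0.0548] yaw 0.1304
```

View pics/w1.png

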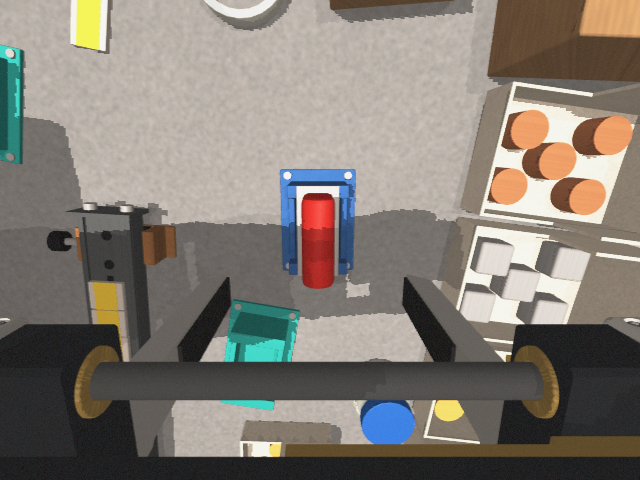

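The wrist view shows the red grip at pixel (318,240) in the blue holster. The depth fit agrees with the top view to about 1 mm, so I'll descend and grasp.

Request:
step_arm:
  plan:
    - {"dx": 0,"dy": 0,"dz": 0.4,"rx": 0,"ry": 0,"rz": 0,"claw": 0}
    - {"dx": 0,"dy": 0,"dz": 0.4,"rx": 0,"ry": 0,"rz": 0,"claw": 0}
    - {"dx": 0,"dy": 0,"dz": 0.4,"rx": 0,"ry": 0,"rz": 0,"claw": 0}
    - {"dx": 0,"dy": 0,"dz": 0.21,"rx": 0,"ry": 0,"rz": 0,"claw": 0}
    - {"dx": 0,"dy": 0,"dz": 0,"rx": 0,"ry": 0,"rz": 0,"claw": 0}
    - {"dx": 0,"dy": 0,"dz": 0,"rx": 0,"ry": 0,"rz": 0,"claw": 0}

```text
time_s: 3.85
ee_pos: [0.6317, 0.1662, 0.0826]
eef_rot: [3.141, -0.0, 1.702]
force: [-0.3, -0.6, 0.4]
grip_width: 0.0941
grip_force: 0.0
```

Request:
step_arm:
  plan:
    - {"dx": 0,"dy": 0,"dz": 0,"rx": 0,"ry": 0,"rz": 0,"claw": 1}
    - {"dx": 0,"dy": 0,"dz": 0,"rx": 0,"ry": 0,"rz": 0,"claw": 1}
    - {"dx": 0,"dy": 0,"dz": 0,"rx": 0,"ry": 0,"rz": 0,"claw": 1}
    - {"dx": 0,"dy": 0,"dz": 0,"rx": 0,"ry": 0,"rz": 0,"claw": 1}
    - {"dx": 0,"dy": 0,"dz": 0,"rx": 0,"ry": 0,"rz": 0,"claw": 1}
    - {"dx": 0,"dy": 0,"dz": 0,"rx": 0,"ry": 0,"rz": 0,"claw": 1}
    - {"dx": 0,"dy": 0,"dz": 0,"rx": 0,"ry": 0,"rz": 0,"claw": 1}
    - {"dx": 0,"dy": 0,"dz": 0,"rx": 0,"ry": 0,"rz": 0,"claw": 1}
  grip_force: 55

```text
time_s: 4.65
ee_pos: [0.6316, 0.1656, 0.0814]
eef_rot: [-3.141, 0.0, 1.7]
force: [0.5, -0.1, 0.7]
grip_width: 0.0334
grip_force: 0.0
```

Request:
step_arm:
  plan:
    - {"dx": 0,"dy": 0,"dz": 0,"rx": 0,"ry": 0,"rz": 0,"claw": 1}
    - {"dx": 0,"dy": 0,"dz": 0,"rx": 0,"ry": 0,"rz": 0,"claw": 1}
    - {"dx": 0,"dy": 0,"dz": 0,"rx": 0,"ry": 0,"rz": 0,"claw": 1}
    - {"dx": 0,"dy": 0,"dz": 0,"rx": 0,"ry": 0,"rz": 0,"claw": 1}

```text
time_s: 5.05
ee_pos: [0.6317, 0.1656, 0.0815]
eef_rot: [3.141, -0.0, 1.7]
force: [2.2, -0.5, 0.0]
grip_width: 0.0273
grip_force: 55.0
```

Request:
step_arm:
  plan:
    - {"dx": 0,"dy": 0,"dz": -0.2,"rx": 0,"ry": 0,"rz": 0,"claw": 1}
    - {"dx": 0,"dy": 0,"dz": -0.3,"rx": 0,"ry": 0,"rz": 0,"claw": 1}
    - {"dx": 0,"dy": 0,"dz": -0.3,"rx": 0,"ry": 0,"rz": 0,"claw": 1}
    - {"dx": 0,"dy": 0,"dz": -0.3,"rx": 0,"ry": 0,"rz": 0,"claw": 1}
    - {"dx": 0,"dy": 0,"dz": 0,"rx": 0,"ry": 0,"rz": 0,"claw": 1}
    - {"dx": 0,"dy": 0,"dz": 0,"rx": 0,"ry": 0,"rz": 0,"claw": 1}

```text
time_s: 5.65
ee_pos: [0.6312, 0.1656, 0.1902]
eef_rot: [-3.14, 0.0, 1.7]
force: [-0.0, 0.1, -5.9]
grip_width: 0.0277
grip_force: 55.0
```

Request:
step_arm:
  plan:
    - {"dx": -0.134,"dy": -0.42,"dz": 0,"rx": 0,"ry": 0,"rz": 0,"claw": 1}
    - {"dx": -0.134,"dy": -0.42,"dz": 0,"rx": 0,"ry": 0,"rz": 0,"claw": 1}
    - {"dx": -0.134,"dy": -0.42,"dz": 0,"rx": 0,"ry": 0,"rz": 0,"claw": 1}
    - {"dx": -0.134,"dy": -0.42,"dz": 0,"rx": 0,"ry": 0,"rz": 0,"claw": 1}
    - {"dx": -0.134,"dy": -0.42,"dz": 0,"rx": 0,"ry": 0,"rz": 0,"claw": 1}
    - {"dx": 0,"dy": 0,"dz": 0,"rx": 0,"ry": 0,"rz": 0.036,"claw": 1}
    - {"dx": 0,"dy": 0,"dz": 0,"rx": 0,"ry": 0,"rz": 0,"claw": 1}
    - {"dx": 0,"dy": 0,"dz": 0,"rx": 0,"ry": 0,"rz": 0,"claw": 1}
    - {"dx": 0,"dy": 0,"dz": 0,"rx": 0,"ry": 0,"rz": 0,"claw": 1}

```text
time_s: 6.55
ee_pos: [0.4322, 0.0723, 0.1907]
eef_rot: [-3.14, -0.0, 1.645]
force: [-1.0, 0.0, -4.5]
grip_width: 0.0279
grip_force: 55.0
```

```bash
python3 - <<'E'
from h import *
o,p,w=wcloud(); save(p,'w2.png'); print(o['ee_pos'],o['eef_rot'],o['force'])
hsv=cv2.cvtColor(p['img'],cv2.COLOR_RGB2HSV).astype(int); H,S,V=np.moveaxis(hsv,-1,0); x,y,z=np.moveaxis(w,-1,0)
m=(abs(x-.44)<.05)&(abs(y+.05)<.2)&(H>20)&(H<35)&(S>100)&(z>.03)
P=w[m]; fit(P,'yellow'); L=(P[:,1]+.0475)*.997-(P[:,0]-.44)*.0734; print(np.percentile(L,[.5,99.5]))
for a in np.arange(-120,121,30):
    q=P[abs(L*1000-a)<12]; 
    if len(q): print(a,len(q),np.median(q,0).round(4))
E
```

```text
[0.43220648 0.07228006 0.19065794] [-3.14023382e+00 -2.37357550e-06  1.64520800e+00] [-1.02253268  0.03698816 -4.4840031 ]
yellow 827 rect [435.  -25.9] [ 73.8 234.7] 2.3 z [0.0565 0.0579 0.2974] yaw 0.0648
[-0.0944203   0.13840498]
-90 271 [ 0.4461 -0.1332  0.0586]
-60 419 [ 0.4442 -0.1077  0.0575]
120 1 [0.446 0.07  0.234]
```

View pics/w2.png

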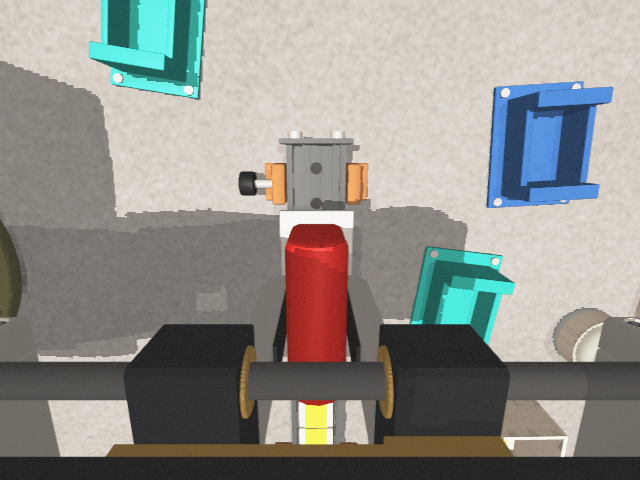

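Request:
step_arm:
  plan:
    - {"dx": 0,"dy": -0.01,"dz": 0.3,"rx": 0,"ry": 0,"rz": 0,"claw": 1}
    - {"dx": 0,"dy": 0,"dz": 0.2,"rx": 0,"ry": 0,"rz": 0,"claw": 1}
    - {"dx": 0,"dy": 0,"dz": 0.05,"rx": 0,"ry": 0,"rz": 0,"claw": 1}
    - {"dx": 0,"dy": 0,"dz": 0,"rx": 0,"ry": 0,"rz": 0,"claw": 1}
    - {"dx": 0,"dy": 0,"dz": 0,"rx": 0,"ry": 0,"rz": 0,"claw": 1}
    - {"dx": 0,"dy": 0,"dz": 0,"rx": 0,"ry": 0,"rz": 0,"claw": 1}

```text
time_s: 7.2
ee_pos: [0.4315, 0.0721, 0.1374]
eef_rot: [3.14, 0.0, 1.644]
force: [-0.4, -0.6, -3.9]
grip_width: 0.0277
grip_force: 55.0
```

Request:
step_arm:
  plan:
    - {"dx": 0,"dy": 0,"dz": 0.01,"rx": 0,"ry": 0,"rz": 0,"claw": 1}
    - {"dx": 0,"dy": 0,"dz": 0.01,"rx": 0,"ry": 0,"rz": 0,"claw": 1}
    - {"dx": 0,"dy": 0,"dz": 0.01,"rx": 0,"ry": 0,"rz": 0,"claw": 1}
    - {"dx": 0,"dy": 0,"dz": 0.01,"rx": 0,"ry": 0,"rz": 0,"claw": 1}
    - {"dx": 0,"dy": 0,"dz": 0.01,"rx": 0,"ry": 0,"rz": 0,"claw": 1}
    - {"dx": 0,"dy": 0,"dz": 0,"rx": 0,"ry": 0,"rz": 0,"claw": 1}

```text
time_s: 7.8
ee_pos: [0.4309, 0.072, 0.1313]
eef_rot: [-3.141, -0.0, 1.644]
force: [0.7, -0.8, -4.0]
grip_width: 0.0274
grip_force: 55.0
```

Request:
step_arm:
  plan:
    - {"dx": 0,"dy": 0,"dz": 0.01,"rx": 0,"ry": 0,"rz": 0,"claw": 1}
    - {"dx": 0,"dy": 0,"dz": 0.01,"rx": 0,"ry": 0,"rz": 0,"claw": 1}
    - {"dx": 0,"dy": 0,"dz": 0,"rx": 0,"ry": 0,"rz": 0,"claw": 1}
    - {"dx": 0,"dy": 0,"dz": 0,"rx": 0,"ry": 0,"rz": 0,"claw": 1}

```text
time_s: 8.2
ee_pos: [0.4311, 0.072, 0.1297]
eef_rot: [3.141, 0.0, 1.644]
force: [-1.3, -0.1, 4.2]
grip_width: 0.0275
grip_force: 55.0
```

Request:
step_arm:
  plan:
    - {"dx": 0,"dy": 0,"dz": 0.01,"rx": 0,"ry": 0,"rz": 0,"claw": 1}
    - {"dx": 0,"dy": 0,"dz": 0,"rx": 0,"ry": 0,"rz": 0,"claw": 1}
    - {"dx": 0,"dy": 0,"dz": 0,"rx": 0,"ry": 0,"rz": 0,"claw": 1}

```text
time_s: 8.5
ee_pos: [0.4311, 0.072, 0.1285]
eef_rot: [3.141, -0.0, 1.644]
force: [-0.8, -0.2, 3.0]
grip_width: 0.0278
grip_force: 55.0
```

Request:
step_arm:
  plan:
    - {"dx": 0,"dy": 0,"dz": 0.01,"rx": 0,"ry": 0,"rz": 0,"claw": 1}
    - {"dx": 0,"dy": 0,"dz": 0,"rx": 0,"ry": 0,"rz": 0,"claw": 1}
    - {"dx": 0,"dy": 0,"dz": 0,"rx": 0,"ry": 0,"rz": 0,"claw": 1}

```text
time_s: 8.8
ee_pos: [0.431, 0.072, 0.1274]
eef_rot: [3.141, -0.0, 1.644]
force: [-0.4, 0.2, 2.9]
grip_width: 0.0277
grip_force: 55.0
```

Request:
step_arm:
  plan:
    - {"dx": 0,"dy": 0,"dz": 0.006,"rx": 0,"ry": 0,"rz": 0,"claw": 1}
    - {"dx": 0,"dy": 0,"dz": 0,"rx": 0,"ry": 0,"rz": 0,"claw": 1}
    - {"dx": 0,"dy": 0,"dz": 0,"rx": 0,"ry": 0,"rz": 0,"claw": 1}

```text
time_s: 9.1
ee_pos: [0.431, 0.072, 0.1268]
eef_rot: [3.141, -0.0, 1.644]
force: [-0.7, -0.5, 2.8]
grip_width: 0.0275
grip_force: 55.0
```

Request:
step_arm:
  plan:
    - {"dx": 0,"dy": 0,"dz": 0.005,"rx": 0,"ry": 0,"rz": 0,"claw": 1}
    - {"dx": 0,"dy": 0,"dz": 0,"rx": 0,"ry": 0,"rz": 0,"claw": 1}
    - {"dx": 0,"dy": 0,"dz": 0,"rx": 0,"ry": 0,"rz": 0,"claw": 1}

```text
time_s: 9.4
ee_pos: [0.431, 0.072, 0.1263]
eef_rot: [3.142, 0.0, 1.644]
force: [-0.1, 0.3, 2.9]
grip_width: 0.0279
grip_force: 55.0
```

Request:
step_arm:
  plan:
    - {"dx": 0,"dy": 0,"dz": 0.005,"rx": 0,"ry": 0,"rz": 0,"claw": 1}
    - {"dx": 0,"dy": 0,"dz": 0,"rx": 0,"ry": 0,"rz": 0,"claw": 1}
    - {"dx": 0,"dy": 0,"dz": 0,"rx": 0,"ry": 0,"rz": 0,"claw": 1}

```text
time_s: 9.7
ee_pos: [0.4311, 0.072, 0.1261]
eef_rot: [3.141, 0.0, 1.644]
force: [-1.0, -0.8, 6.6]
grip_width: 0.0281
grip_force: 55.0
```

Request:
step_arm:
  plan:
    - {"dx": 0,"dy": 0,"dz": 0.004,"rx": 0,"ry": 0,"rz": 0,"claw": 1}
    - {"dx": 0,"dy": 0,"dz": 0,"rx": 0,"ry": 0,"rz": 0,"claw": 1}
    - {"dx": 0,"dy": 0,"dz": 0,"rx": 0,"ry": 0,"rz": 0,"claw": 1}

```text
time_s: 10.0
ee_pos: [0.4312, 0.072, 0.126]
eef_rot: [3.141, 0.0, 1.644]
force: [-2.2, -0.8, 11.7]
grip_width: 0.0279
grip_force: 55.0
```

Request:
step_arm:
  plan:
    - {"dx": -0.05,"dy": 0,"dz": 0,"rx": 0,"ry": 0,"rz": 0,"claw": 1}
    - {"dx": -0.05,"dy": 0,"dz": 0,"rx": 0,"ry": 0,"rz": 0,"claw": 1}
    - {"dx": 0,"dy": 0,"dz": 0,"rx": 0,"ry": 0,"rz": 0,"claw": 1}
    - {"dx": 0,"dy": 0,"dz": 0,"rx": 0,"ry": 0,"rz": 0,"claw": 1}

```text
time_s: 10.4
ee_pos: [0.4319, 0.0621, 0.126]
eef_rot: [3.141, -0.0, 1.644]
force: [-2.0, 1.9, 11.9]
grip_width: 0.0274
grip_force: 55.0
```

Request:
step_arm:
  plan:
    - {"dx": -0.05,"dy": 0,"dz": 0,"rx": 0,"ry": 0,"rz": 0,"claw": 1}
    - {"dx": -0.05,"dy": 0,"dz": 0,"rx": 0,"ry": 0,"rz": 0,"claw": 1}
    - {"dx": 0,"dy": 0,"dz": 0,"rx": 0,"ry": 0,"rz": 0,"claw": 1}
    - {"dx": 0,"dy": 0,"dz": 0,"rx": 0,"ry": 0,"rz": 0,"claw": 1}

```text
time_s: 10.8
ee_pos: [0.4327, 0.0519, 0.126]
eef_rot: [3.141, 0.0, 1.644]
force: [-3.0, -0.6, 10.7]
grip_width: 0.0276
grip_force: 55.0
```

Request:
step_arm:
  plan:
    - {"dx": -0.05,"dy": 0,"dz": 0,"rx": 0,"ry": 0,"rz": 0,"claw": 1}
    - {"dx": -0.05,"dy": 0,"dz": 0,"rx": 0,"ry": 0,"rz": 0,"claw": 1}
    - {"dx": 0,"dy": 0,"dz": 0,"rx": 0,"ry": 0,"rz": 0,"claw": 1}
    - {"dx": 0,"dy": 0,"dz": 0,"rx": 0,"ry": 0,"rz": 0,"claw": 1}

```text
time_s: 11.2
ee_pos: [0.4335, 0.0419, 0.126]
eef_rot: [3.141, 0.0, 1.644]
force: [-3.3, -1.9, 10.8]
grip_width: 0.028
grip_force: 55.0
```

Request:
step_arm:
  plan:
    - {"dx": -0.05,"dy": 0,"dz": 0,"rx": 0,"ry": 0,"rz": 0,"claw": 1}
    - {"dx": 0,"dy": 0,"dz": 0,"rx": 0,"ry": 0,"rz": 0,"claw": 1}
    - {"dx": 0,"dy": 0,"dz": 0,"rx": 0,"ry": 0,"rz": 0,"claw": 1}

```text
time_s: 11.5
ee_pos: [0.4338, 0.0373, 0.1261]
eef_rot: [3.141, -0.001, 1.644]
force: [-2.7, 2.1, 12.7]
grip_width: 0.0275
grip_force: 55.0
```

Request:
step_arm:
  plan:
    - {"dx": -0.05,"dy": 0,"dz": 0,"rx": 0,"ry": 0,"rz": 0,"claw": 1}
    - {"dx": -0.05,"dy": 0,"dz": 0,"rx": 0,"ry": 0,"rz": 0,"claw": 1}
    - {"dx": 0,"dy": 0,"dz": 0,"rx": 0,"ry": 0,"rz": 0,"claw": 1}
    - {"dx": 0,"dy": 0,"dz": 0,"rx": 0,"ry": 0,"rz": 0,"claw": 1}

```text
time_s: 11.9
ee_pos: [0.4346, 0.027, 0.126]
eef_rot: [3.141, 0.0, 1.644]
force: [-2.2, 0.8, 11.2]
grip_width: 0.0277
grip_force: 55.0
```

Request:
step_arm:
  plan:
    - {"dx": -0.05,"dy": 0,"dz": 0,"rx": 0,"ry": 0,"rz": 0,"claw": 1}
    - {"dx": -0.05,"dy": 0,"dz": 0,"rx": 0,"ry": 0,"rz": 0,"claw": 1}
    - {"dx": 0,"dy": 0,"dz": 0,"rx": 0,"ry": 0,"rz": 0,"claw": 1}
    - {"dx": 0,"dy": 0,"dz": 0,"rx": 0,"ry": 0,"rz": 0,"claw": 1}

```text
time_s: 12.3
ee_pos: [0.4353, 0.0169, 0.126]
eef_rot: [3.141, 0.0, 1.644]
force: [-2.2, -0.3, 11.5]
grip_width: 0.0275
grip_force: 55.0
```

Request:
step_arm:
  plan:
    - {"dx": -0.05,"dy": 0,"dz": 0,"rx": 0,"ry": 0,"rz": 0,"claw": 1}
    - {"dx": -0.05,"dy": 0,"dz": 0,"rx": 0,"ry": 0,"rz": 0,"claw": 1}
    - {"dx": 0,"dy": 0,"dz": 0,"rx": 0,"ry": 0,"rz": 0,"claw": 1}
    - {"dx": 0,"dy": 0,"dz": 0,"rx": 0,"ry": 0,"rz": 0,"claw": 1}

```text
time_s: 12.7
ee_pos: [0.4361, 0.0074, 0.1261]
eef_rot: [3.141, -0.001, 1.643]
force: [-1.1, 2.9, 12.6]
grip_width: 0.0274
grip_force: 55.0
```

Request:
step_arm:
  plan:
    - {"dx": -0.05,"dy": 0,"dz": 0,"rx": 0,"ry": 0,"rz": 0,"claw": 1}
    - {"dx": -0.05,"dy": 0,"dz": 0,"rx": 0,"ry": 0,"rz": 0,"claw": 1}
    - {"dx": 0,"dy": 0,"dz": 0,"rx": 0,"ry": 0,"rz": 0,"claw": 1}
    - {"dx": 0,"dy": 0,"dz": 0,"rx": 0,"ry": 0,"rz": 0,"claw": 1}

```text
time_s: 13.1
ee_pos: [0.4369, -0.003, 0.1261]
eef_rot: [3.14, 0.0, 1.644]
force: [-2.0, -0.7, 11.1]
grip_width: 0.0279
grip_force: 55.0
```

Request:
step_arm:
  plan:
    - {"dx": -0.05,"dy": 0,"dz": 0,"rx": 0,"ry": 0,"rz": 0,"claw": 1}
    - {"dx": -0.05,"dy": 0,"dz": 0,"rx": 0,"ry": 0,"rz": 0,"claw": 1}
    - {"dx": 0,"dy": 0,"dz": 0,"rx": 0,"ry": 0,"rz": 0,"claw": 1}
    - {"dx": 0,"dy": 0,"dz": 0,"rx": 0,"ry": 0,"rz": 0,"claw": 1}

```text
time_s: 13.5
ee_pos: [0.4376, -0.013, 0.1261]
eef_rot: [3.14, 0.0, 1.644]
force: [-2.0, -0.2, 11.1]
grip_width: 0.0276
grip_force: 55.0
```

Request:
step_arm:
  plan:
    - {"dx": -0.05,"dy": 0,"dz": 0,"rx": 0,"ry": 0,"rz": 0,"claw": 1}
    - {"dx": -0.05,"dy": 0,"dz": 0,"rx": 0,"ry": 0,"rz": 0,"claw": 1}
    - {"dx": -0.05,"dy": 0,"dz": 0,"rx": 0,"ry": 0,"rz": 0,"claw": 1}
    - {"dx": 0,"dy": 0,"dz": 0,"rx": 0,"ry": 0,"rz": 0,"claw": 1}
    - {"dx": 0,"dy": 0,"dz": 0,"rx": 0,"ry": 0,"rz": 0,"claw": 1}

```text
time_s: 14.0
ee_pos: [0.4387, -0.0278, 0.1261]
eef_rot: [3.14, 0.0, 1.644]
force: [-1.5, 0.9, 12.1]
grip_width: 0.0278
grip_force: 55.0
```

Request:
step_arm:
  plan:
    - {"dx": -0.05,"dy": 0,"dz": 0,"rx": 0,"ry": 0,"rz": 0,"claw": 1}
    - {"dx": -0.05,"dy": 0,"dz": 0,"rx": 0,"ry": 0,"rz": 0,"claw": 1}
    - {"dx": -0.05,"dy": 0,"dz": 0,"rx": 0,"ry": 0,"rz": 0,"claw": 1}
    - {"dx": 0,"dy": 0,"dz": 0,"rx": 0,"ry": 0,"rz": 0,"claw": 1}
    - {"dx": 0,"dy": 0,"dz": 0,"rx": 0,"ry": 0,"rz": 0,"claw": 1}

```text
time_s: 14.5
ee_pos: [0.4399, -0.043, 0.1261]
eef_rot: [3.14, 0.001, 1.643]
force: [-0.8, -1.2, 11.5]
grip_width: 0.0275
grip_force: 55.0
```

Request:
step_arm:
  plan:
    - {"dx": -0.05,"dy": 0,"dz": 0,"rx": 0,"ry": 0,"rz": 0,"claw": 1}
    - {"dx": -0.05,"dy": 0,"dz": 0,"rx": 0,"ry": 0,"rz": 0,"claw": 1}
    - {"dx": -0.05,"dy": 0,"dz": 0,"rx": 0,"ry": 0,"rz": 0,"claw": 1}
    - {"dx": 0,"dy": 0,"dz": 0,"rx": 0,"ry": 0,"rz": 0,"claw": 1}
    - {"dx": 0,"dy": 0,"dz": 0,"rx": 0,"ry": 0,"rz": 0,"claw": 1}

```text
time_s: 15.0
ee_pos: [0.441, -0.0578, 0.1262]
eef_rot: [3.14, 0.0, 1.644]
force: [-1.8, -0.0, 11.7]
grip_width: 0.0274
grip_force: 55.0
```

Request:
step_arm:
  plan:
    - {"dx": -0.05,"dy": 0,"dz": 0,"rx": 0,"ry": 0,"rz": 0,"claw": 1}
    - {"dx": -0.05,"dy": 0,"dz": 0,"rx": 0,"ry": 0,"rz": 0,"claw": 1}
    - {"dx": -0.05,"dy": 0,"dz": 0,"rx": 0,"ry": 0,"rz": 0,"claw": 1}
    - {"dx": 0,"dy": 0,"dz": 0,"rx": 0,"ry": 0,"rz": 0,"claw": 1}
    - {"dx": 0,"dy": 0,"dz": 0,"rx": 0,"ry": 0,"rz": 0,"claw": 1}

```text
time_s: 15.5
ee_pos: [0.4421, -0.073, 0.1262]
eef_rot: [3.14, 0.001, 1.644]
force: [-1.5, -1.1, 12.1]
grip_width: 0.0274
grip_force: 55.0
```

Request:
step_arm:
  plan:
    - {"dx": -0.05,"dy": 0,"dz": 0,"rx": 0,"ry": 0,"rz": 0,"claw": 1}
    - {"dx": -0.05,"dy": 0,"dz": 0,"rx": 0,"ry": 0,"rz": 0,"claw": 1}
    - {"dx": -0.05,"dy": 0,"dz": 0,"rx": 0,"ry": 0,"rz": 0,"claw": 1}
    - {"dx": 0,"dy": 0,"dz": 0,"rx": 0,"ry": 0,"rz": 0,"claw": 1}
    - {"dx": 0,"dy": 0,"dz": 0,"rx": 0,"ry": 0,"rz": 0,"claw": 1}

```text
time_s: 16.0
ee_pos: [0.4432, -0.0877, 0.1262]
eef_rot: [3.14, 0.0, 1.644]
force: [-0.9, 1.6, 12.0]
grip_width: 0.0276
grip_force: 55.0
```

Request:
step_arm:
  plan:
    - {"dx": -0.05,"dy": 0,"dz": 0,"rx": 0,"ry": 0,"rz": 0,"claw": 1}
    - {"dx": -0.05,"dy": 0,"dz": 0,"rx": 0,"ry": 0,"rz": 0,"claw": 1}
    - {"dx": -0.05,"dy": 0,"dz": 0,"rx": 0,"ry": 0,"rz": 0,"claw": 1}
    - {"dx": 0,"dy": 0,"dz": 0,"rx": 0,"ry": 0,"rz": 0,"claw": 1}
    - {"dx": 0,"dy": 0,"dz": 0,"rx": 0,"ry": 0,"rz": 0,"claw": 1}

```text
time_s: 16.5
ee_pos: [0.4443, -0.1029, 0.1262]
eef_rot: [3.14, 0.001, 1.644]
force: [-0.5, -0.0, 11.5]
grip_width: 0.0277
grip_force: 55.0
```

Request:
step_arm:
  plan:
    - {"dx": -0.05,"dy": 0,"dz": 0,"rx": 0,"ry": 0,"rz": 0,"claw": 1}
    - {"dx": -0.05,"dy": 0,"dz": 0,"rx": 0,"ry": 0,"rz": 0,"claw": 1}
    - {"dx": -0.05,"dy": 0,"dz": 0,"rx": 0,"ry": 0,"rz": 0,"claw": 1}
    - {"dx": 0,"dy": 0,"dz": 0,"rx": 0,"ry": 0,"rz": 0,"claw": 1}
    - {"dx": 0,"dy": 0,"dz": 0,"rx": 0,"ry": 0,"rz": 0,"claw": 1}

```text
time_s: 17.0
ee_pos: [0.4454, -0.1177, 0.1263]
eef_rot: [3.14, 0.001, 1.644]
force: [-0.8, 0.5, 11.4]
grip_width: 0.0278
grip_force: 55.0
```

Request:
step_arm:
  plan:
    - {"dx": -0.05,"dy": 0,"dz": 0,"rx": 0,"ry": 0,"rz": 0,"claw": 1}
    - {"dx": -0.05,"dy": 0,"dz": 0,"rx": 0,"ry": 0,"rz": 0,"claw": 1}
    - {"dx": -0.05,"dy": 0,"dz": 0,"rx": 0,"ry": 0,"rz": 0,"claw": 1}
    - {"dx": 0,"dy": 0,"dz": 0,"rx": 0,"ry": 0,"rz": 0,"claw": 1}
    - {"dx": 0,"dy": 0,"dz": 0,"rx": 0,"ry": 0,"rz": 0,"claw": 1}

```text
time_s: 17.5
ee_pos: [0.4466, -0.1329, 0.1263]
eef_rot: [3.14, 0.001, 1.644]
force: [-0.8, -1.2, 11.2]
grip_width: 0.0279
grip_force: 55.0
```

Request:
step_arm:
  plan:
    - {"dx": -0.05,"dy": 0,"dz": 0,"rx": 0,"ry": 0,"rz": 0,"claw": 1}
    - {"dx": -0.05,"dy": 0,"dz": 0,"rx": 0,"ry": 0,"rz": 0,"claw": 1}
    - {"dx": -0.05,"dy": 0,"dz": 0,"rx": 0,"ry": 0,"rz": 0,"claw": 1}
    - {"dx": 0,"dy": 0,"dz": 0,"rx": 0,"ry": 0,"rz": 0,"claw": 1}
    - {"dx": 0,"dy": 0,"dz": 0,"rx": 0,"ry": 0,"rz": 0,"claw": 1}

```text
time_s: 18.0
ee_pos: [0.4476, -0.1477, 0.1263]
eef_rot: [3.14, 0.001, 1.644]
force: [-0.1, 0.9, 11.6]
grip_width: 0.0278
grip_force: 55.0
```

Request:
step_arm:
  plan:
    - {"dx": -0.05,"dy": 0,"dz": 0,"rx": 0,"ry": 0,"rz": 0,"claw": 1}
    - {"dx": -0.05,"dy": 0,"dz": 0,"rx": 0,"ry": 0,"rz": 0,"claw": 1}
    - {"dx": -0.05,"dy": 0,"dz": 0,"rx": 0,"ry": 0,"rz": 0,"claw": 1}
    - {"dx": -0.05,"dy": 0,"dz": 0,"rx": 0,"ry": 0,"rz": 0,"claw": 1}
    - {"dx": 0,"dy": 0,"dz": 0,"rx": 0,"ry": 0,"rz": 0,"claw": 1}
    - {"dx": 0,"dy": 0,"dz": 0,"rx": 0,"ry": 0,"rz": 0,"claw": 1}

```text
time_s: 18.6
ee_pos: [0.4491, -0.1679, 0.1263]
eef_rot: [3.14, 0.001, 1.644]
force: [0.6, -0.3, 11.7]
grip_width: 0.0276
grip_force: 55.0
```

Request:
step_arm:
  plan:
    - {"dx": 0,"dy": 0,"dz": -0.1,"rx": 0,"ry": 0,"rz": 0,"claw": 1}
    - {"dx": 0,"dy": 0,"dz": -0.35,"rx": 0,"ry": 0,"rz": 0,"claw": 1}
    - {"dx": 0,"dy": 0,"dz": -0.35,"rx": 0,"ry": 0,"rz": 0,"claw": 1}
    - {"dx": 0,"dy": 0,"dz": 0,"rx": 0,"ry": 0,"rz": 0,"claw": 1}

```text
time_s: 19.0
ee_pos: [0.4496, -0.1679, 0.2094]
eef_rot: [3.137, 0.003, 1.644]
force: [0.1, -1.0, -5.0]
grip_width: 0.028
grip_force: 55.0
```

Request:
step_arm:
  plan:
    - {"dx": 0.4,"dy": 0.258,"dz": 0,"rx": 0,"ry": 0,"rz": 0,"claw": 1}
    - {"dx": 0.4,"dy": 0.258,"dz": 0,"rx": 0,"ry": 0,"rz": 0,"claw": 1}
    - {"dx": 0.4,"dy": 0.258,"dz": 0,"rx": 0,"ry": 0,"rz": 0,"claw": 1}
    - {"dx": 0.4,"dy": 0.258,"dz": 0,"rx": 0,"ry": 0,"rz": 0,"claw": 1}
    - {"dx": 0.4,"dy": 0.258,"dz": 0,"rx": 0,"ry": 0,"rz": 0,"claw": 1}
    - {"dx": 0.4,"dy": 0.258,"dz": 0,"rx": 0,"ry": 0,"rz": 0,"claw": 1}
    - {"dx": 0.4,"dy": 0.258,"dz": 0,"rx": 0,"ry": 0,"rz": 0,"claw": 1}
    - {"dx": 0.4,"dy": 0.258,"dz": 0,"rx": 0,"ry": 0,"rz": 0,"claw": 1}
    - {"dx": 0,"dy": 0,"dz": 0,"rx": 0,"ry": 0,"rz": -0.036,"claw": 1}
    - {"dx": 0,"dy": 0,"dz": 0,"rx": 0,"ry": 0,"rz": 0,"claw": 1}

```text
time_s: 20.0
ee_pos: [0.6304, 0.1677, 0.203]
eef_rot: [-3.138, 0.0, 1.703]
force: [-1.3, -1.0, -4.4]
grip_width: 0.0276
grip_force: 55.0
```

```bash
python3 - <<'E'
from h import *
o=telemetry.get_obs(); print(o['ee_pos'],o['eef_rot'],o['force'])
for n in('top','side'):
    ws=[cloud(p:=shot(n)) for _ in range(6)]; save(p,n+'2.png'); w=np.nanmedian(ws,0); w0=np.load(n+'.npy')
    hsv=cv2.cvtColor(p['img'],cv2.COLOR_RGB2HSV).astype(int); H,S,V=np.moveaxis(hsv,-1,0)
    x,y,z=np.moveaxis(w,-1,0)
    m=(abs(x-.44)<.03)&(abs(y+.0475)<.15)&(z>.03)&(H>22)&(H<35)&(S>100)
    L=((y+.0475)*.9973-(x-.44)*.0734)*1000
    for a in range(-120,121,30):
        k=m&(abs(L-a)<12); print(n,a,k.sum(),np.round(1000*np.median(z[k]),1),'before',np.round(1000*np.nanmedian(w0[...,2][k]),1))
o,p,w=wcloud(); save(p,'w3.png')
E
```

```text
[0.63043929 0.16774437 0.20301188] [-3.13792861e+00  3.35188399e-04  1.70296172e+00] [-1.30010081 -1.0420416  -4.42549109]
top -120 74 52.3 before 56.4
top -90 77 52.4 before 57.3
top -60 73 52.1 before 56.7
top -30 72 52.6 before 54.5
top 0 73 52.1 before 56.4
top 30 73 52.5 before 56.6
top 60 18 52.0 before 55.7
top 90 29 51.8 before 56.6
top 120 13 52.7 before 54.5
side -120 47 53.7 before 57.8
side -90 44 53.6 before 58.4
side -60 49 53.8 before 58.3
side -30 53 53.4 before 57.9
side 0 48 53.4 before 58.1
side 30 53 53.6 before 57.4
side 60 37 53.5 before 56.1
side 90 27 53.4 before 57.5
side 120 33 53.4 before 56.8
```

View pics/w3.png

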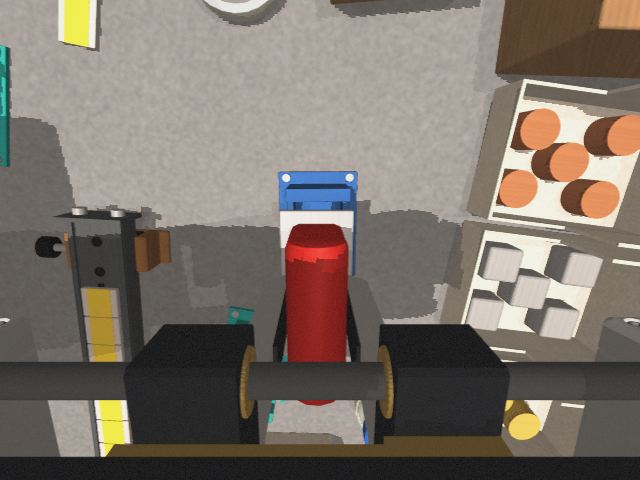

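Request:
step_arm:
  plan:
    - {"dx": -0.023,"dy": 0.01,"dz": 0,"rx": 0,"ry": 0,"rz": 0,"claw": 1}
    - {"dx": 0,"dy": 0,"dz": 0.3,"rx": 0,"ry": 0,"rz": 0,"claw": 1}
    - {"dx": 0,"dy": 0,"dz": 0.2,"rx": 0,"ry": 0,"rz": 0,"claw": 1}
    - {"dx": 0,"dy": 0,"dz": 0,"rx": 0,"ry": 0,"rz": 0,"claw": 1}
    - {"dx": 0,"dy": 0,"dz": 0,"rx": 0,"ry": 0,"rz": 0,"claw": 1}
    - {"dx": 0,"dy": 0,"dz": 0,"rx": 0,"ry": 0,"rz": 0,"claw": 1}

```text
time_s: 21.25
ee_pos: [0.6329, 0.1648, 0.1571]
eef_rot: [3.139, -0.0, 1.7]
force: [0.2, -0.2, -3.5]
grip_width: 0.0269
grip_force: 55.0
```

Request:
step_arm:
  plan:
    - {"dx": 0.01,"dy": -0.011,"dz": 0.2,"rx": 0,"ry": 0,"rz": 0,"claw": 1}
    - {"dx": 0,"dy": 0,"dz": 0.2,"rx": 0,"ry": 0,"rz": 0,"claw": 1}
    - {"dx": 0,"dy": 0,"dz": 0.2,"rx": 0,"ry": 0,"rz": 0,"claw": 1}
    - {"dx": 0,"dy": 0,"dz": 0.1,"rx": 0,"ry": 0,"rz": 0,"claw": 1}
    - {"dx": 0,"dy": 0,"dz": 0,"rx": 0,"ry": 0,"rz": 0,"claw": 1}
    - {"dx": 0,"dy": 0,"dz": 0,"rx": 0,"ry": 0,"rz": 0,"claw": 1}
    - {"dx": 0,"dy": 0,"dz": 0,"rx": 0,"ry": 0,"rz": 0,"claw": 1}

```text
time_s: 21.95
ee_pos: [0.6317, 0.1657, 0.087]
eef_rot: [3.139, -0.0, 1.7]
force: [0.2, -0.5, -4.4]
grip_width: 0.0277
grip_force: 55.0
```

Request:
step_arm:
  plan:
    - {"dx": 0,"dy": 0,"dz": 0.02,"rx": 0,"ry": 0,"rz": 0,"claw": 1}
    - {"dx": 0,"dy": 0,"dz": 0.02,"rx": 0,"ry": 0,"rz": 0,"claw": 1}
    - {"dx": 0,"dy": 0,"dz": 0,"rx": 0,"ry": 0,"rz": 0,"claw": 1}
    - {"dx": 0,"dy": 0,"dz": 0,"rx": 0,"ry": 0,"rz": 0,"claw": 1}

```text
time_s: 22.35
ee_pos: [0.6311, 0.1656, 0.0815]
eef_rot: [-3.142, 0.0, 1.7]
force: [0.3, -0.9, -3.6]
grip_width: 0.0277
grip_force: 55.0
```

Request:
step_arm:
  plan:
    - {"dx": 0,"dy": 0,"dz": 0.006,"rx": 0,"ry": 0,"rz": 0,"claw": 1}
    - {"dx": 0,"dy": 0,"dz": 0,"rx": 0,"ry": 0,"rz": 0,"claw": 1}
    - {"dx": 0,"dy": 0,"dz": 0,"rx": 0,"ry": 0,"rz": 0,"claw": 1}

```text
time_s: 22.65
ee_pos: [0.6311, 0.1655, 0.0814]
eef_rot: [3.141, 0.0, 1.7]
force: [-4.3, -1.2, 5.5]
grip_width: 0.0279
grip_force: 55.0
```

Seated (force reversed). Release and retreat.

Request:
step_arm:
  plan:
    - {"dx": 0,"dy": 0,"dz": -0.003,"rx": 0,"ry": 0,"rz": 0,"claw": 0}
    - {"dx": 0,"dy": 0,"dz": 0,"rx": 0,"ry": 0,"rz": 0,"claw": 0}
    - {"dx": 0,"dy": 0,"dz": 0,"rx": 0,"ry": 0,"rz": 0,"claw": 0}
    - {"dx": 0,"dy": 0,"dz": 0,"rx": 0,"ry": 0,"rz": 0,"claw": 0}
    - {"dx": 0,"dy": 0,"dz": 0,"rx": 0,"ry": 0,"rz": 0,"claw": 0}
    - {"dx": 0,"dy": 0,"dz": 0,"rx": 0,"ry": 0,"rz": 0,"claw": 0}
    - {"dx": 0,"dy": 0,"dz": 0,"rx": 0,"ry": 0,"rz": 0,"claw": 0}

```text
time_s: 23.35
ee_pos: [0.6311, 0.1655, 0.0811]
eef_rot: [3.142, 0.0, 1.7]
force: [-0.4, -0.3, -0.0]
grip_width: 0.08
grip_force: 0.0
```

Request:
step_arm:
  plan:
    - {"dx": 0,"dy": 0,"dz": -0.1,"rx": 0,"ry": 0,"rz": 0,"claw": 0}
    - {"dx": 0,"dy": 0,"dz": -0.3,"rx": 0,"ry": 0,"rz": 0,"claw": 0}
    - {"dx": 0,"dy": 0,"dz": -0.4,"rx": 0,"ry": 0,"rz": 0,"claw": 0}
    - {"dx": 0,"dy": 0,"dz": -0.4,"rx": 0,"ry": 0,"rz": 0,"claw": 0}
    - {"dx": 0,"dy": 0,"dz": -0.2,"rx": 0,"ry": 0,"rz": 0,"claw": 0}
    - {"dx": 0,"dy": 0,"dz": 0,"rx": 0,"ry": 0,"rz": 0,"claw": 0}
    - {"dx": 0,"dy": 0,"dz": 0,"rx": 0,"ry": 0,"rz": 0,"claw": 0}
    - {"dx": 0,"dy": 0,"dz": 0,"rx": 0,"ry": 0,"rz": 0,"claw": 0}

```text
time_s: 24.15
ee_pos: [0.6306, 0.1654, 0.2196]
eef_rot: [-3.139, 0.0, 1.7]
force: [0.0, -0.2, -0.3]
grip_width: 0.0938
grip_force: 0.0
```

```bash
python3 - <<'E'
from h import *
o,p,w=wcloud(); save(p,'w4.png'); print(o['ee_pos'],o['force'],o['grip_width'])
hsv=cv2.cvtColor(p['img'],cv2.COLOR_RGB2HSV).astype(int); H,S,V=np.moveaxis(hsv,-1,0); z=w[...,2]
near=np.hypot(w[...,0]-.63,w[...,1]-.166)<.09
fit(w[near&((H<8)|(H>172))&(S>150)&(z>.06)],'grip')
fit(w[near&(H>100)&(H<125)&(S>120)&(z<.07)],'holster')
E
```

```text
[0.63062322 0.16542374 0.21963215] [ 0.04645851 -0.21342904 -0.32769788] 0.09381984515092372
grip 2975 rect [630.5 164.3] [26.9 75.4] 8.1 z [0.0859 0.107  0.1097] yaw 0.128
holster 3436 rect [632.4 163.8] [ 79.2 111.1] 7.5 z [0.0038 0.0061 0.0547] yaw 0.2521
```

View pics/w4.png

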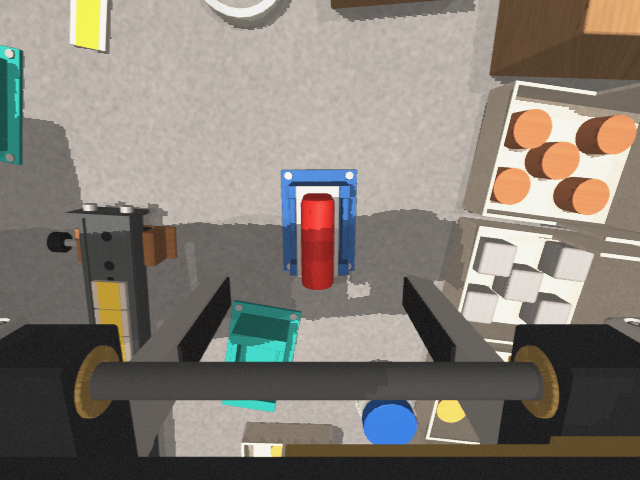

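The roller stands upright in the blue holster, with its grip at pixel (318,240) and its top at 109.7 mm, the same as at the start. It sits about 2 mm off the holster's axis, and nothing is touching it.

```bash
python3 -c "
from station import hand_in
print(hand_in())"
```

```text
the job is handed in; nothing more can be done
None
```

I rolled all nine strip sections down at about 16 N, put the roller back upright in its blue holster, and handed the job in at about 24 s; the hand-in returned no verdict, but depth readings show every section down to an even height (within 1 mm).

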